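Hold the cake server ready over the blue plate

ROBOT

A 6-joint arm with a two-finger parallel gripper is mounted at the origin on the work surface. World frame = base frame: x ahead of the robot, y to its left, z up, the work surface at z = 0. Lengths are in m, angles in degrees, forces in N, time in s.
With the tool pointing down it reaches from about 0.25 to 0.725 m from the base axis. Payload 9.7 kg.
Tool frame: the origin (TCP) lies at the very end of the fingers, on their centre line; the grasp point (between the pads) lies 19 mm behind it; z points along the fingers, y is the line along which they close (so a half turn about z gives the same grasp; the last joint's range is limited). The gripper opens to 85 mm and grips with 20 to 120 N. Pads are 22 mm wide; open, the fingers measure 114 mm over their backs; the gripper's body (76 mm by 85 mm) begins 54 mm behind the grasp point. The pads swing forward as they close: fully open they stand 13 mm farther back than shut.
Start: joints at [-66.578, 4.979, 10.078, 95.1, 0, 90], TCP at [0.219, -0.505, 0.231] pointing down, gripper open.
Joint ranges: [-179.16, 179.16], [-48.56, 103.87], [-65.8, 70.77], [-126.05, 130.52], [-82.76, 87.17], [-180, 180]. Speed limits (degrees/s): [127.2, 127.2, 147.25, 180, 180, 180].

INTERFACE

Orientations are given as [roll, pitch, yaw] about the fixed x, y, z axes, in that order (R = Rz(yaw) Ry(pitch) Rx(roll)).
In Python, from workcell import bot gives the robot as it stands.
- The arm moves only by the tool step_arm, never from a script. Its argument "targets" is a list of rows, each a list of 3 entries, a list of its own where there are three numbers: the opening, from 0 (shut) to 1 (fully open), then the shift along the world's x, y, z in mm, then the turn, a rotation vector about the world's x, y, z in rad. In form: [[grip, [tx, ty, tz], [wx, wy, wz]], ...]. A call has 1 to 8 rows; each row is the pose to reach, as a shift and turn from the pose commanded when the call began; what a row does not reach only later rows make up. A row lasts 1/10 s, in which the tool goes at most 50 mm and 8.59 degrees, less where a joint would pass 70% of its speed; a pose out of reach is approached as far as the arm can. A call with a gripper value outside its range is refused whole. The fingers move at their own pace and stop on an object; "force" is the grip in N (left out, the last holds). Time passes only in rows, so rows that repeat a pose let the fingers close. It gives the time, the measured TCP pose, the force, the opening and the grip force at its end, in the units of the state.
- bot.get_obs(): the state, without advancing time (a new reading comes with each control period).
- bot.camera(name): name is "scene" or "side" or "wrist"; returns (picture, depth): 480x640x3 uint8, red, green, blue; 480x640 float32, m along the optical axis (not along the pixel's ray), 0 where there is no reading.
- bot.camera_params(name): a dict with "K" (3x3 intrinsics, pixels), "R" (3x3) and "t" (3): a world point X has camera coordinates R X + t. Camera axes: x right, y down, z forward; pixel columns grow to the right and rows downward; lengths in m; the calibration is good to about 2 mm. The wrist camera is an equidistant fisheye: a pixel r from the principal point sees the ray r / f radians off the axis. A picture is of the moment at which its call begins: read the wrist's pose just before it. camera_params takes no time and is no camera call; for the wrist camera it gives the pose at the moment of the call.
- bot.job_done(): hands the job in; it is judged then, once.
The state is a dict: "time": time; "q": joint angles; "qd": joint speeds; "joint_efforts": joint torques, N m; "ee_pos": TCP position; "tcp_rot": TCP orientation; "wrist_force": force on the tool from outside, world axes, zero at the start; "torque": the same for the moment, N m; "opening": finger opening in m; "grasp_force": force on a finger pad.
Only numpy, scipy, OpenCV 4.12 (cv2) and the standard library are available. Lean on these libraries where they do the work, as an engineer would, in place of code of your own. Each camera call takes 0.05 s, during which the arm holds its last target. There are 200 camera calls.

TASK

Draw the red-handled cake server up out of its slot in the raked wooden stand, and turn it so that the flat of its blade is level. Finish while still holding it in the gripper, still and level, with the middle of the blade over the centre of the blue plate and about 15 cm above the table, touching nothing else; leave the black-handled turner in its slot and do not push the other things about.

Things in the scene. Friction and masses are not known exactly. Their poses are not given: they have to be found in the camera images.
- server: Cake server, 240 mm long, about 150 g: brass blade, red straight handle. Origin: middle of the blade tip. +z runs along it from tip to handle end, +x is normal to the flat blade, +y across it. Starts loose, blade down in either slot of the stand, leaning 25 degrees as the slot does, its +x away from the robot and up. Handle: 24 mm wide (y), 14 mm thick (x), z = 125 to 240 mm.
- server_grip (a point): Point on the axis of the server's handle, 190 mm from the blade tip (50 mm short of the handle's end); about 193 mm above the table at the start. The server's centre of mass lies some 60 mm from here towards the blade. Best pinched across the 24 mm width.
- server_blade (a point): Middle of the server's blade, 55 mm from the tip and 135 mm from server_grip. The blade is 3 mm thick and 105 mm long, widening from 26 mm at the tip to 56 mm; then a neck 14 mm wide, 6 mm thick.
- server_tip (a point): Tip of the server's blade (the same point as the server's origin).
- stand: Fixed dark wooden stand, brass strip; origin: centre, at table height. Base 140 x 220 mm (x, y). Two slots, floors at y = +55 and -55 mm, x = 0, 20 mm above the table, leaning 25 degrees from vertical towards the stand's own -x, which faces roughly to the robot. Slots 79 mm deep along the lean, 9 x 64 mm inside (tool loose in it), walls 6 mm; mouths 88 to 97 mm above the table.
- turner: Black-handled turner with a steel blade, same size and form as the server (240 mm long, same axes and origin), standing in the other slot, 110 mm from the server; its handle's end is 238 mm above the table.
- plate: Single blue plate, 190 mm across, 18 mm high, lying on the table; origin: centre of its underside, +z up. It lies to the other side of the table's middle line from the stand, left or right.
- plate_stack: Stack of five white plates, one body, 160 mm across and 65 mm high; origin: centre of its underside.
- mill: Wooden pepper mill, 52 mm across, 165 mm tall, upright; origin: centre of its foot.
- tumbler: Glass tumbler, 72 mm across at the rim, 100 mm tall; origin: centre of its underside.
- lantern: Square table lantern of dark steel and amber glass, 85 x 85 x 106 mm; origin: centre of its underside.
- weight: Silver balloon weight, 72 mm across, 69 mm tall; origin: centre of its underside.

How it is judged:
By the outcome, as a careful person would: the job done as asked, in the order asked, and still so for the second after the job is handed in, while the arm keeps its last pose, push and grip.
It also fails if it takes over 35 s, if anything falls off the work surface, if the arm or the gripper's body presses on something with over 40 N, if the wrist force passes 120 N, or if a joint passes its speed limit or range.

## Working session

There is one attempt and no reset: what is moved stays moved. The work goes in short steps, Python scripts to look and compute and a tool call to move; the robot and the scene stay as the last step left them, time stands still between calls to the robot, and variables do not carry over. Pictures are saved under pics/ and viewed, at most 10 in all, crops included, and the job is handed in when it is done.

Besides the shell and the picture viewer there is one more tool, called after "Request:" as name([rows], argument=value, ...), one row to a line, values as JSON. step_arm: Moves the arm, as the interface text tells. Its arguments: {"type":"object","properties":{"targets":{"type":"array","items":{"type":"array"}},"force":{"type":"number"}},"required":["targets"]}

```bash
mkdir -p pics; ls
cat > h.py <<'E'
import numpy as np,cv2
from workcell import bot
def snap(n,f):
    p=bot.camera_params(n); im,d=bot.camera(n)
    cv2.imwrite(f'pics/{f}.png',im[:,:,::-1]); np.savez(f'{f}.npz',im=im,d=d,**{k:np.array(p[k]) for k in 'KRt'})
    return im,d,p
def pts(z):
    K,R,t,d=z['K'],z['R'],z['t'],z['d']
    v,u=np.mgrid[:480,:640]
    c=np.stack([(u-K[0,2])/K[0,0]*d,(v-K[1,2])/K[1,1]*d,d],-1)
    return (c-t)@R
E
python3 - <<'E'
from h import *
for n in('scene','side'): 
    im,d,p=snap(n,n+'0'); print(n,p['K'],-np.array(p['R']).T@p['t'],np.array(p['R'])[2])
a=bot.get_obs();print(a)
E
```

```text
pics
scene [[445.13120112   0.         313.49910623]
 [  0.         445.13120112 239.79766352]
 [  0.           0.           1.        ]] [1.15015792 0.77236581 1.10170489] [-0.42442603 -0.5645218  -0.70793904]
side [[441.13741728   0.         318.5815534 ]
 [  0.         441.13741728 240.71919071]
 [  0.           0.           1.        ]] [0.07143228 0.80526109 0.98571159] [ 0.39009832 -0.63584884 -0.66597263]
{'time': 0.1, 'q': array([-6.65795524e+01,  5.00954214e+00,  1.00398883e+01,  9.50986724e+01,
       -1.31539356e-03,  9.00005145e+01]), 'qd': array([ 0.04844145, -0.02981971,  0.16200032, -0.11372717,  0.02248877,
       -0.05934325]), 'joint_efforts': array([ 3.62503069e-04, -5.21561658e+01,  4.65652478e+01,  1.59199949e-02,
        2.75523817e-06, -2.75023929e-06]), 'ee_pos': array([ 0.21852926, -0.50451375,  0.23064668]), 'tcp_rot': array([-1.79931674e+02,  1.31600613e-03,  2.34199347e+01]), 'wrist_force': array([0.48122043, 0.17114286, 0.42802169]), 'torque': array([-0.04846401, -0.0464467 ,  0.01780002]), 'grasp_force': 0.0, 'opening': 0.08554244615671802}
```

View pics/scene0.png

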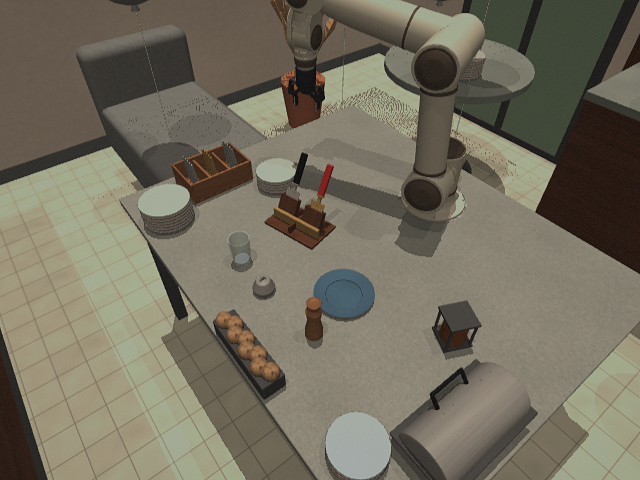

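View pics/side0.png

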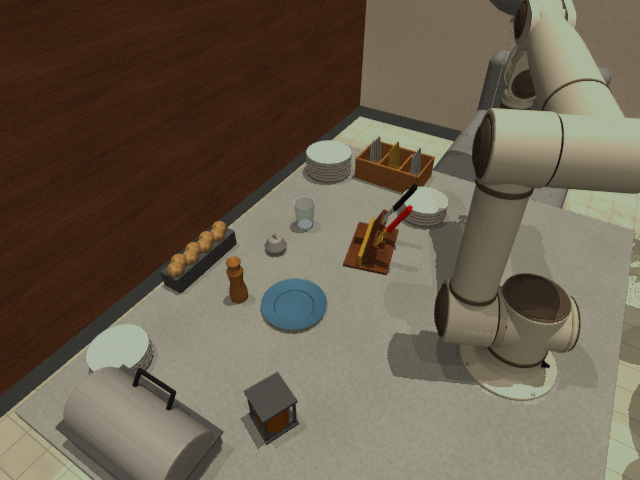

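The scene view shows the red handle at about (326,180), the black handle at (301,167), the stand at (300,225), the blue plate at (344,293) and the mill at (314,320). The side view shows the red handle at (397,217) and the plate at (294,305).

```bash
cat >> h.py <<'E'
def load(f): return np.load(f+'.npz')
def comp(m):
    n,l,s,c=cv2.connectedComponentsWithStats(m.astype(np.uint8)); i=1+s[1:,4].argmax(); return l==i
def red(im,x):
    h=cv2.cvtColor(im,cv2.COLOR_RGB2HSV).astype(int); return ((h[...,0]<6)|(h[...,0]>174))&(h[...,1]>180)&(h[...,2]>90)
E
python3 - <<'E'
from h import *
for n in('scene0','side0'):
    z=load(n); P=pts(z); im=z['im']; h=cv2.cvtColor(im,cv2.COLOR_RGB2HSV).astype(int)
    ok=z['d']>0
    m=comp(red(im,0)&ok&(np.abs(P[...,2]-.18)<.12)); Q=P[m]; 
    md=np.median(Q,0); Q=Q[np.linalg.norm(Q-md,axis=1)<.09]
    c=Q.mean(0); w,V=np.linalg.eigh(np.cov((Q-c).T)); a=V[:,2]*np.sign(V[2,2]); s=(Q-c)@a
    print(n,'red n',len(Q),'c',c.round(4),'axis',a.round(3),'norm',(V[:,0]*np.sign(V[0,0])).round(3),'ext',np.percentile(s,[1,99]).round(3),'lean',np.degrees(np.arccos(a[2])).round(1), 'sd',np.sqrt(w).round(4),'zr',Q[:,2].min(),Q[:,2].max())
    b=comp((h[...,0]>95)&(h[...,0]<115)&(h[...,1]>90)&ok&(np.abs(P[...,2])<.05)); 
    (cx,cy),ax,an=cv2.fitEllipse(max(cv2.findContours(b.astype(np.uint8),0,1)[0],key=len))
    r=z['R'].T@np.array([(cx-z['K'][0,2])/z['K'][0,0],(cy-z['K'][1,2])/z['K'][1,1],1]); o=-z['R'].T@z['t']
    Q=P[b]; print(' plate ray z=.018',(o+r*(.018-o[2])/r[2]).round(4),'minmax mid',((np.percentile(Q,0.5,0)+np.percentile(Q,99.5,0))/2).round(4),np.ptp(Q,0).round(3))
    for nm,(lo,hi) in dict(obj=(.03,.30)).items():
        mm=ok&(P[...,2]>lo)&(P[...,2]<hi)&(P[...,0]>.0)&(P[...,0]<1)&(np.abs(P[...,1])<.75)
        nn,l,s,cc=cv2.connectedComponentsWithStats(mm.astype(np.uint8))
        for i in range(1,nn):
            if s[i,4]>150:
                q=P[l==i]; print('  ',s[i],q.min(0).round(3),q.max(0).round(3))
E
```

```text
scene0 red n 174 c [ 0.3995 -0.1601  0.1877] axis [-0.47  -0.115  0.875] norm [0.868 0.121 0.482] ext [-0.053  0.051] lean 28.9 sd [0.0029 0.0063 0.0309] zr 0.14058179004285312 0.23475725609069326
 plate ray z=.018 [0.4866 0.1934 0.018 ] minmax mid [0.4865 0.1933 0.0187] [0.007 0.008 0.004]
   [ 138  140  114   90 4451] [ 0.469 -0.71   0.03 ] [ 0.932 -0.425  0.143]
   [ 401  145   61   68 2596] [ 0.    -0.018  0.03 ] [0.207 0.143 0.3  ]
   [ 256  152   78   84 2811] [ 0.331 -0.537  0.03 ] [ 0.545 -0.091  0.236]
   [227 231  24  30 547] [ 0.701 -0.22   0.031] [ 0.771 -0.141  0.106]
   [253 275  21  18 270] [ 0.719 -0.045  0.03 ] [0.78  0.011 0.068]
   [305 297  18  39 568] [0.698 0.179 0.031] [0.746 0.224 0.167]
   [ 435  300   47   46 1301] [0.361 0.392 0.03 ] [0.473 0.503 0.114]
   [ 213  309   72   86 2567] [0.874 0.02  0.03 ] [0.946 0.283 0.097]
   [  325   359   213   121 14693] [0.465 0.444 0.03 ] [0.915 0.73  0.164]
side0 red n 176 c [ 0.3898 -0.1554  0.1898] axis [-0.461 -0.147  0.875] norm [0.3   0.902 0.31 ] ext [-0.059  0.049] lean 28.9 sd [0.0033 0.0044 0.0329] zr 0.13195119476276562 0.23378328622526554
 plate ray z=.018 [0.5591 0.1477 0.018 ] minmax mid [0.5617 0.1434 0.0108] [0.185 0.183 0.024]
   [ 354  136   95  125 4851] [ 0.327 -0.709  0.03 ] [ 0.729 -0.094  0.234]
   [ 306  140   46   37 1397] [ 0.746 -0.615  0.031] [ 0.929 -0.427  0.097]
   [294 196  21  28 510] [ 0.698 -0.219  0.03 ] [ 0.772 -0.144  0.103]
   [ 160  221   75   66 2002] [0.869 0.019 0.03 ] [0.947 0.281 0.097]
   [266 234  19  16 228] [ 0.715 -0.051  0.03 ] [0.773 0.006 0.068]
   [226 256  21  42 594] [0.694 0.177 0.03 ] [0.74  0.224 0.167]
   [ 434  264  108  110 6852] [ 0.    -0.073  0.03 ] [0.203 0.143 0.3  ]
   [   55   324   168   156 15204] [0.463 0.442 0.03 ] [0.916 0.728 0.165]
   [ 244  371   54   65 1928] [0.36  0.391 0.03 ] [0.471 0.503 0.113]
```

Run:
```python
from h import *
L={'red':[], 'blk':[]}; 
for n in('scene0','side0'):
    z=load(n); P=pts(z); im=z['im']; h=cv2.cvtColor(im,cv2.COLOR_RGB2HSV).astype(int); o=-z['R'].T@z['t']
    ray=lambda u,v: z['R'].T@np.array([(u-z['K'][0,2])/z['K'][0,0],(v-z['K'][1,2])/z['K'][1,1],1])
    ok=z['d']>0
    sel=np.zeros((480,640),bool); sel[(slice(140,260),slice(240,345)) if n=='scene0' else (slice(175,275),slice(340,450))]=1
    hi=(P[...,2]>.125)&(P[...,2]<.26)&ok&sel
    for k in L:
        m=comp((red(im,0) if k=='red' else (h[...,2]<60)&hi)&sel)
        vu=np.argwhere(m); pt=vu[:,::-1].astype(float); c=pt.mean(0)
        rr=cv2.minAreaRect(pt.astype(np.float32)); 
        w,V=np.linalg.eigh(np.cov((pt-c).T)); d=V[:,1]; s=(pt-c)@d; e=np.percentile(s,[1,99])
        nrm=np.cross(ray(*(c-20*d)),ray(*(c+20*d))); L[k].append((nrm/np.linalg.norm(nrm),o,[ray(*(c+x*d)) for x in (s.min(),0,s.max())]))
        print(n,k,len(pt),c.round(1),rr[1],(c+e[0]*d).round(),(c+e[1]*d).round())
    b=comp((h[...,0]>90)&(h[...,0]<120)&(h[...,1]>60)&ok&(np.abs(P[...,2])<.04)&(P[...,0]>.3)&(P[...,0]<.75))
    ct=max(cv2.findContours(b.astype(np.uint8),0,1)[0],key=len)[:,0]
    W=np.array([o+ray(*p)*(.018-o[2])/ray(*p)[2] for p in ct.astype(float)]); print(' plate circ',cv2.minEnclosingCircle(W[:,:2].astype(np.float32)),(W.min(0)+W.max(0))/2)
for k in L:
    (n1,o1,r1),(n2,o2,r2)=L[k]; a=np.cross(n1,n2); a/=np.linalg.norm(a); a*=np.sign(a[2])
    p=np.linalg.lstsq(np.array([n1,n2,a]),np.array([n1@o1,n2@o2,0.]),rcond=None)[0]
    print(k,'axis',a.round(4),'lean',np.degrees(np.arccos(a[2])),'yaw',np.degrees(np.arctan2(-a[1],-a[0])))
    for zz in (.12,.193): print('  at z',zz,(p+a*(zz-p[2])/a[2]).round(4))
    for o,rs in ((o1,r1),(o2,r2)):
        out=[]
        for r in rs:
            s=np.linalg.lstsq(np.array([a,-r]).T,o-p,rcond=None)[0][0]; out.append((p+a*s).round(3))
        print('  ends',*out)
```

```text
scene0 red 175 [324.8 179.6] (5.692099571228027, 31.306547164916992) [329. 165.] [320. 194.]
scene0 blk 213 [299.9 168.2] (6.911018371582031, 31.099580764770508) [304. 154.] [296. 183.]
 plate circ ((0.5636900663375854, 0.14439623057842255), 0.0938088670372963) [0.56422059 0.14362306 0.018     ]
side0 red 177 [399.2 218.5] (4.949747562408447, 33.941123962402344) [410. 207.] [387. 231.]
side0 blk 173 [405.2 196.6] (5.656853675842285, 33.941123962402344) [416. 185.] [394. 209.]
 plate circ ((0.5618094801902771, 0.14315025508403778), 0.09374438971281052) [0.56196189 0.14318838 0.018     ]
red axis [-0.4589 -0.1076  0.8819] lean 28.123285307077246 yaw 13.191410315287074
  at z 0.12 [ 0.4249 -0.1603  0.12  ]
  at z 0.193 [ 0.3869 -0.1692  0.193 ]
  ends [ 0.369 -0.173  0.227] [ 0.393 -0.168  0.18 ] [ 0.419 -0.162  0.132]
  ends [ 0.368 -0.174  0.23 ] [ 0.394 -0.168  0.18 ] [ 0.423 -0.161  0.124]
blk axis [-0.4672 -0.1112  0.8771] lean 28.703945534711092 yaw 13.390293834737758
  at z 0.12 [ 0.4538 -0.2638  0.12  ]
  at z 0.193 [ 0.4149 -0.2731  0.193 ]
  ends [ 0.396 -0.277  0.228] [ 0.422 -0.272  0.18 ] [ 0.448 -0.265  0.131]
  ends [ 0.393 -0.278  0.234] [ 0.42  -0.272  0.184] [ 0.45  -0.265  0.128]
```

```bash
cat >> h.py <<'E'
from scipy.spatial.transform import Rotation as Ro
def delta(T,rpy):
    o=bot.get_obs(); R0=Ro.from_euler('xyz',o['tcp_rot'],degrees=True); R1=Ro.from_euler('xyz',rpy,degrees=True)
    return ((np.array(T)-o['ee_pos'])*1000).round(1),(R1*R0.inv()).as_rotvec().round(4)
E
python3 - <<'E'
from h import *
print(delta([.414,-.162,.300],[180,15,15]))
E
```

```text
(array([195.5, 342.5,  69.4]), array([-0.0873,  0.247 , -0.146 ]))
```

Request:
step_arm([
  [1,[0,15,45],[0,0,0]],
  [1,[20,45,80],[0,0,0]],
  [1,[45,85,90],[-0.02,0.06,-0.04]],
  [1,[72,125,90],[-0.04,0.12,-0.07]],
  [1,[98,166,90],[-0.06,0.18,-0.11]],
  [1,[124,208,90],[-0.08,0.24,-0.14]],
  [1,[150,250,90],[-0.087,0.247,-0.146]],
  [1,[175,292,90],[-0.087,0.247,-0.146]],
], force=90)

```text
time: 0.9
ee_pos: [0.3947, -0.2105, 0.3205]
tcp_rot: [180.0, 15.1, 15.0]
wrist_force: [0.7, -0.5, 0.2]
opening: 0.0857
grasp_force: 0.0
```

Request:
step_arm([
  [1,[20,45,-10],[0,0,0]],
  [1,[20,50,-20],[0,0,0]],
  [1,[20,50,-20],[0,0,0]],
  [1,[20,50,-20],[0,0,0]],
])

```text
time: 1.3
ee_pos: [0.4134, -0.1629, 0.3014]
tcp_rot: [180.0, 15.0, 15.0]
wrist_force: [0.6, 0.2, 0.8]
opening: 0.0856
grasp_force: 0.0
```

Run:
```python
from h import *
o=bot.get_obs();print(o['time'],o['q'],o['ee_pos'],o['tcp_rot'])
im,d,p=snap('wrist','w1');snap('scene','scene1');snap('side','side1')
print(p['K'],-p['R'].T@p['t'],p['R'])
```

```text
1.3 [-16.49961862   4.97382048  16.47188485 114.36359056  -7.82416613
 149.36088571] [ 0.41337142 -0.16290748  0.30137254] [179.9577516   15.0234474   15.01743215]
[[371.64829954   0.         319.22873028]
 [  0.         371.64829954 239.957379  ]
 [  0.           0.           1.        ]] [ 0.52086089 -0.13385747  0.41921524] [[ 0.25771735 -0.96621756  0.00232   ]
 [-0.81476078 -0.21602766  0.53804919]
 [-0.51937139 -0.14055486 -0.84291025]]
```

View pics/w1.png

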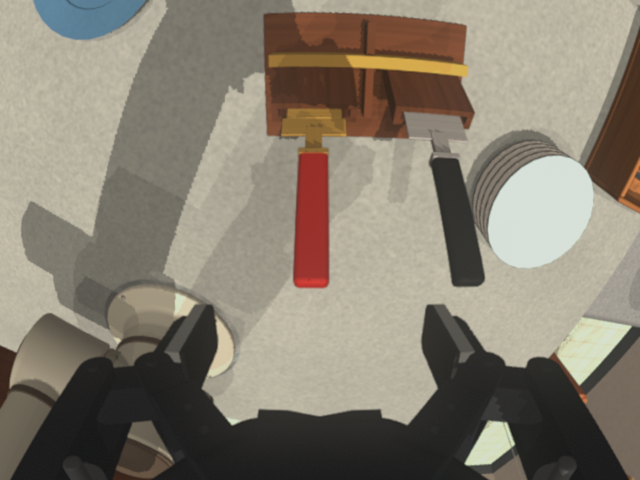

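The wrist view shows the red handle from its end at (312,283) to its collar at (314,152), with the fingertips at about (205,310) and (432,310). The handle is nearly centred and there is clear room to the black handle (468,280).

Run:
```python
from h import *
z=load('w1'); im=z['im']; K=z['K'];o=-z['R'].T@z['t']
m=comp(red(im,0)); vu=np.argwhere(m); print(m.sum(),vu.min(0),vu.max(0))
def ray(u,v):
    x,y=u-K[0,2],v-K[1,2]; r=np.hypot(x,y); th=r/K[0,0]
    return z['R'].T@np.array([np.sin(th)*x/r,np.sin(th)*y/r,np.cos(th)])
yl=np.array([-np.sin(np.radians(15)),np.cos(np.radians(15)),0]); xh=np.array([yl[1],-yl[0],0])
tcp=bot.get_obs()['ee_pos']
# front (+x) face plane: through (0.387,-.169,.193)+7mm*n, lean 28
n=np.cos(np.radians(28))*xh+np.array([0,0,np.sin(np.radians(28))]); c=np.array([.387,-.169,.193])+.007*n
for v in (160,190,220,250,265):
    us=vu[vu[:,0]==v,1]; e=[]
    for u in (us.min()-.5,us.max()+.5):
        r=ray(u,v); e.append(o+r*((c-o)@n)/(r@n))
    mid=(e[0]+e[1])/2; print(v,mid.round(4),'w',np.linalg.norm(e[0]-e[1]).round(4),'lat vs tcp',((mid-tcp)@yl).round(4), 'turn',np.degrees(np.arctan2((e[0]-e[1])[1],(e[0]-e[1])[0])).round(1))
for f in('scene1','side1'):
    Z=load(f);P=pts(Z);Q=P[comp(red(Z['im'],0)&(Z['d']>0))];print(f,len(Q),Q.mean(0).round(4))
```

```text
2387 [153 297] [262 326]
160 [ 0.4207 -0.1565  0.1406] w 0.0206 lat vs tcp 0.0049 turn 104.9
190 [ 0.407  -0.16    0.1671] w 0.0201 lat vs tcp 0.0051 turn 104.9
220 [ 0.3947 -0.162   0.1906] w 0.0177 lat vs tcp 0.0063 turn 104.9
250 [ 0.3829 -0.1616  0.2118] w 0.0094 lat vs tcp 0.0098 turn 105.0Traceback (most recent call last):
  File "<stdin>", line 13, in <module>
    return umr_minimum(a, axis, None, out, keepdims, initial, where)
ValueError: zero-size array to reduction operation minimum which has no identity
```

```bash
sed -i 's/h\[...,1\]>180)&(h\[...,2\]>90)/h[...,1]>150)\&(h[...,2]>60)/' h.py
python3 - <<'E'
from h import *
z=load('w1'); im=z['im']; K=z['K'];o=-z['R'].T@z['t']
m=comp(red(im,0)); vu=np.argwhere(m); print(m.sum(),vu.min(0),vu.max(0))
def ray(u,v):
    x,y=u-K[0,2],v-K[1,2]; r=np.hypot(x,y); th=r/K[0,0]
    return z['R'].T@np.array([np.sin(th)*x/r,np.sin(th)*y/r,np.cos(th)])
yl=np.array([-np.sin(np.radians(15)),np.cos(np.radians(15)),0]); xh=np.array([yl[1],-yl[0],0])
tcp=bot.get_obs()['ee_pos']
for lean in (25,28):
  n=np.cos(np.radians(lean))*xh+np.array([0,0,np.sin(np.radians(lean))]); c=np.array([.387,-.169,.193])+.007*n
  for v in (160,190,220,250,270):
    us=vu[vu[:,0]==v,1]; e=[]
    for u in (us.min()-.5,us.max()+.5):
        r=ray(u,v); e.append(o+r*((c-o)@n)/(r@n))
    mid=(e[0]+e[1])/2; print(v,mid.round(4),'w',np.linalg.norm(e[0]-e[1]).round(4),'lat',((mid-tcp)@yl).round(4),'along',((mid-tcp)@xh).round(4))
E
```

```text
4128 [153 294] [286 327]
160 [ 0.419  -0.1565  0.1362] w 0.0218 lat 0.0054 along 0.0074
190 [ 0.406  -0.1599  0.1651] w 0.0226 lat 0.0055 along -0.0061
220 [ 0.3946 -0.1624  0.1902] w 0.0227 lat 0.006 along -0.0178
250 [ 0.3844 -0.165   0.2127] w 0.0222 lat 0.0061 along -0.0283
270 [ 0.3783 -0.1668  0.2264] w 0.0215 lat 0.006 along -0.0347
160 [ 0.4206 -0.1561  0.1406] w 0.0214 lat 0.0053 along 0.009
190 [ 0.4069 -0.1596  0.1671] w 0.0224 lat 0.0055 along -0.0051
220 [ 0.3948 -0.1624  0.1906] w 0.0226 lat 0.006 along -0.0176
250 [ 0.3838 -0.1651  0.2118] w 0.0223 lat 0.0061 along -0.0289
270 [ 0.3771 -0.1671  0.2249] w 0.0217 lat 0.006 along -0.0359
```

Request:
step_arm([
  [1,[-7,2,-22],[0,0,0]],
  [1,[-14,0,-50],[0,0,0]],
  [1,[-21,-1,-77],[0,0,0]],
  [1,[-27,-3,-100],[0,0,0]],
  [1,[-31,-4,-116],[0,0,0]],
  [1,[-34,-5,-128],[0,0,0]],
  [1,[-34,-5,-128],[0,0,0]],
  [1,[-34,-5,-128],[0,0,0]],
])

```text
time: 2.25
ee_pos: [0.3797, -0.1681, 0.174]
tcp_rot: [179.9, 15.0, 14.9]
wrist_force: [0.3, -0.4, 0.3]
opening: 0.0854
grasp_force: 0.0
```

Run:
```python
from h import *
o=bot.get_obs();print(o['time'],o['ee_pos'],o['wrist_force'])
snap('wrist','w2')
```

```text
2.25 [ 0.37973247 -0.16806429  0.17401281] [ 0.29051067 -0.3724281   0.25268886]
```

View pics/w2.png

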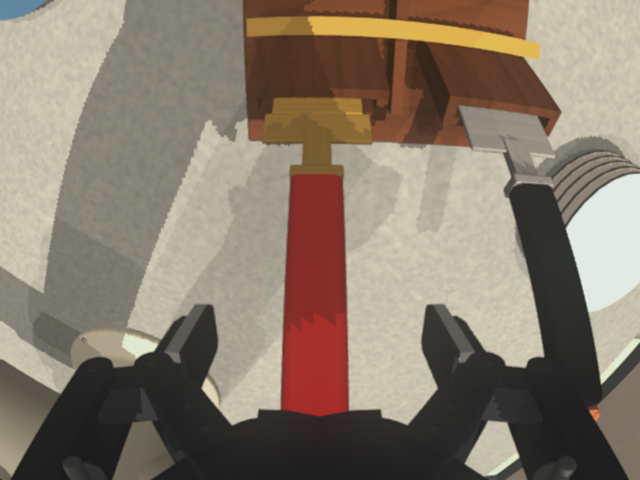

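The handle runs between the pads, centred at about (316,330) against a finger midpoint of 321, so it is 2 mm off and at the same depth. I'll shift 2 mm and close.

Request:
step_arm([
  [1,[0,2,0],[0,0,0]],
  [0.5,[0,2,0],[0,0,0]],
  [0.3,[0,2,0],[0,0,0]],
  [0,[0,2,0],[0,0,0]],
  [0,[0,2,0],[0,0,0]],
  [0,[0,2,0],[0,0,0]],
  [0,[0,2,0],[0,0,0]],
  [0,[0,2,0],[0,0,0]],
], force=60)

```text
time: 3.1
ee_pos: [0.3797, -0.1658, 0.1734]
tcp_rot: [179.9, 15.0, 15.0]
wrist_force: [0.0, -0.8, 2.0]
opening: 0.0235
grasp_force: 58.7
```

Request:
step_arm([
  [0,[0,0,0],[0,0,0]],
  [0,[0,0,0],[0,0,0]],
  [0,[0,0,0],[0,0,0]],
  [0,[0,0,0],[0,0,0]],
], force=100)

```text
time: 3.5
ee_pos: [0.3797, -0.1658, 0.1734]
tcp_rot: [179.9, 15.0, 15.0]
wrist_force: [-0.3, -1.2, 4.4]
opening: 0.0226
grasp_force: 97.6
```

Request:
step_arm([
  [0,[-4,-1,9],[0,0,0]],
  [0,[-8,-2,18],[0,0,0]],
  [0,[-12,-3,27],[0,0,0]],
  [0,[-16,-4,36],[0,0,0]],
  [0,[-16,-4,36],[0,0,0]],
])

```text
time: 4.0
ee_pos: [0.3634, -0.1699, 0.2108]
tcp_rot: [179.9, 14.9, 15.0]
wrist_force: [-0.6, -0.3, -1.5]
opening: 0.0227
grasp_force: 98.1
```

Request:
step_arm([
  [0,[-4,-1,9],[0,0,0]],
  [0,[-8,-2,18],[0,0,0]],
  [0,[-12,-3,27],[0,0,0]],
  [0,[-17,-5,38],[0,0,0]],
  [0,[-22,-6,49],[0,0,0]],
  [0,[-27,-7,60],[0,0,0]],
  [0,[-33,-9,75],[0,0,0]],
  [0,[-33,-9,75],[0,0,0]],
])

```text
time: 4.8
ee_pos: [0.3304, -0.179, 0.2866]
tcp_rot: [179.8, 14.9, 14.9]
wrist_force: [-0.3, -0.5, -2.2]
opening: 0.0229
grasp_force: 98.2
```

Run:
```python
from h import *
o=bot.get_obs();print(o['time'],o['q'],o['ee_pos'],o['wrist_force'])
a,_,_=snap('scene','s3');b,_,_=snap('side','d3')
cv2.imwrite('pics/c3.png',cv2.resize(np.hstack([a[100:320,220:420],b[120:340,280:480]])[:,:,::-1],None,fx=2,fy=2))
```

```text
4.8 [-21.68849632  -5.95166704   4.02042278 111.89815874  -8.93514267
 144.27942583] [ 0.3303757  -0.1790332   0.28658023] [-0.31206574 -0.45021835 -2.20462002]
```

View pics/c3.png

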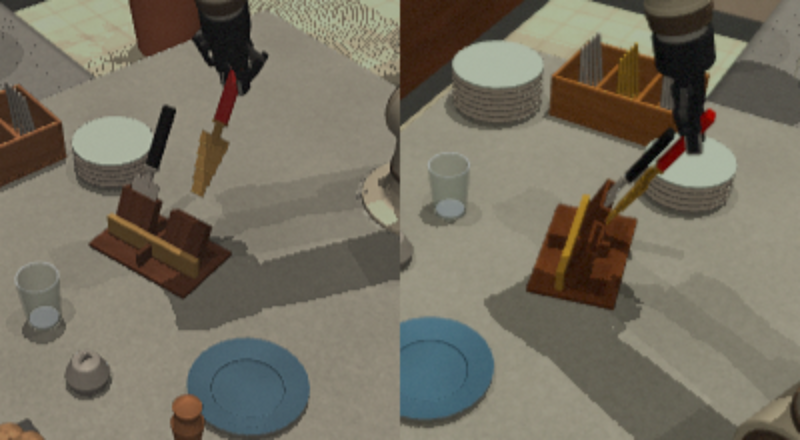

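The server is clear of its slot, with the blade tip at (200,190) in the left crop. The turner is still in its slot and nothing else has moved.

Run:
```python
from h import *
print(delta([.36,.0,.33],[180,-18,25])); 
R1=Ro.from_euler('xyz',[180,-18,25],degrees=True);R2=Ro.from_euler('xyz',[180,-48,30],degrees=True);print((R2*R1.inv()).as_rotvec())
```

```text
(array([ 29.2, 178.8,  45.5]), array([ 0.1981, -0.5406,  0.1702]))
[ 0.24184633 -0.46458247  0.08526308]
```

Request:
step_arm([
  [0,[0,0,35],[0,0,0]],
  [0,[0,25,55],[0,0,0]],
  [0,[5,55,60],[0.04,-0.11,0.03]],
  [0,[10,85,60],[0.08,-0.22,0.07]],
  [0,[15,115,60],[0.12,-0.33,0.1]],
  [0,[22,145,55],[0.16,-0.44,0.14]],
  [0,[30,175,50],[0.198,-0.541,0.17]],
  [0,[30,180,45],[0.198,-0.541,0.17]],
])

```text
time: 5.7
ee_pos: [0.3596, 0.0029, 0.3292]
tcp_rot: [180.0, -18.2, 25.2]
wrist_force: [-0.5, -0.4, -1.6]
opening: 0.0227
grasp_force: 98.9
```

Request:
step_arm([
  [0,[15,15,-15],[0.05,-0.1,0.02]],
  [0,[30,30,-30],[0.1,-0.2,0.04]],
  [0,[45,45,-50],[0.15,-0.3,0.055]],
  [0,[60,58,-70],[0.2,-0.38,0.07]],
  [0,[75,68,-90],[0.242,-0.465,0.085]],
  [0,[88,76,-110],[0.242,-0.465,0.085]],
  [0,[98,83,-130],[0.242,-0.465,0.085]],
  [0,[98,83,-150],[0.242,-0.465,0.085]],
])

```text
time: 6.5
ee_pos: [0.4762, 0.0805, 0.1776]
tcp_rot: [-179.2, -47.0, 29.9]
wrist_force: [0.6, 0.7, -2.1]
opening: 0.023
grasp_force: 98.9
```

Request:
step_arm([
  [0,[0,0,0],[0,0,0]],
  [0,[0,0,0],[0,0,0]],
  [0,[0,0,0],[0,0,0]],
])

```text
time: 6.8
ee_pos: [0.4768, 0.0799, 0.182]
tcp_rot: [-179.4, -47.3, 30.0]
wrist_force: [0.4, 0.4, -0.2]
opening: 0.0225
grasp_force: 98.8
```

Run:
```python
from h import *
o=bot.get_obs();print(o['time'],o['q'],o['ee_pos'],o['tcp_rot'],o['wrist_force'],o['opening'])
a,_,_=snap('scene','s4');b,_,_=snap('side','d4');snap('wrist','w4')
cv2.imwrite('pics/c4.png',cv2.resize(np.hstack([a[140:360,250:450],b[150:370,200:400]])[:,:,::-1],None,fx=2,fy=2))
```

```text
6.8 [ -5.31086188 -48.47509372 -47.42258871  49.92402929  25.71222503
 154.17044422] [0.47678323 0.07985971 0.18201843] [-179.36129326  -47.25812247   30.02688381] [ 0.40754446  0.42007678 -0.20688717] 0.022457047430660803
```

View pics/c4.png

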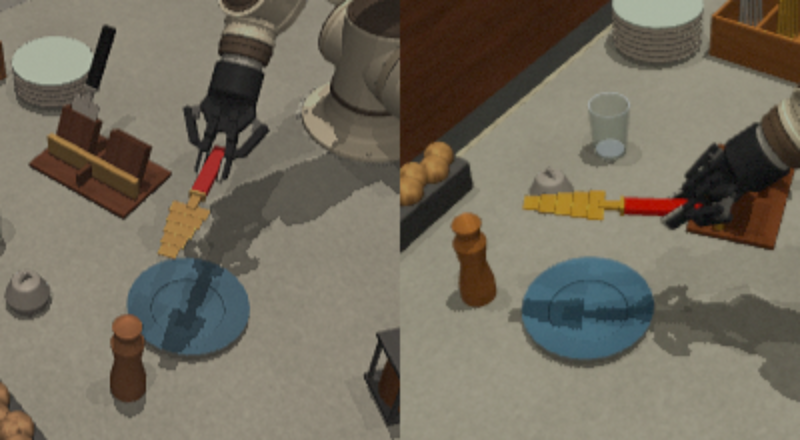

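The blade now points outward and is roughly level, but joint 2 sits at its limit (-48.5°), so the wrist is too close to the base. I'll turn the heading further left to move the wrist outward, and first measure the blade's level.

```bash
cat >> h.py <<'E'
def blade(tags,box=None):
    L=[];o=bot.get_obs(); tcp=o['ee_pos']
    for f in tags:
        z=load(f);P=pts(z);im=z['im'];h=cv2.cvtColor(im,cv2.COLOR_RGB2HSV).astype(int);K=z['K'];oo=-z['R'].T@z['t']
        near=(z['d']>0)&(np.linalg.norm(P-tcp,axis=-1)<.27)&(P[...,2]>.08)
        br=comp((h[...,0]>8)&(h[...,0]<32)&(h[...,1]>110)&near); rd=comp(red(im,0)&near)
        Q=P[br]; c=Q.mean(0); 
        A=np.c_[Q[:,:2]-c[:2],np.ones(len(Q))]; k=np.ones(len(Q),bool)
        for _ in range(4):
            s=np.linalg.lstsq(A[k],Q[k,2],rcond=None)[0]; k=np.abs(A@s-Q[:,2])<.006
        pt=np.argwhere(br|rd)[:,::-1].astype(float); cc=pt.mean(0); w,V=np.linalg.eigh(np.cov((pt-cc).T)); d=V[:,1]
        ray=lambda p: z['R'].T@np.array([(p[0]-K[0,2])/K[0,0],(p[1]-K[1,2])/K[1,1],1])
        n=np.cross(ray(cc-30*d),ray(cc+30*d)); L.append((n/np.linalg.norm(n),oo,ray,pt,cc,d))
        print(f,'brass',br.sum(),'c',c.round(4),'slopes',s[:2].round(3),'z',s[2].round(4),'in',k.mean().round(2))
    n1,o1=L[0][:2];n2,o2=L[1][:2]; a=np.cross(n1,n2);a/=np.linalg.norm(a)
    p=np.linalg.lstsq(np.array([n1,n2,a]),np.array([n1@o1,n2@o2,a@tcp]),rcond=None)[0]
    q=Ro.from_euler('xyz',o['tcp_rot'],degrees=True).apply([0,0,1]); q[2]=0
    a*=np.sign(a@q); print('axis',a.round(4),'elev',np.degrees(np.arcsin(a[2])).round(2),'head',np.degrees(np.arctan2(a[1],a[0])).round(2),'p',p.round(4))
    for n,oo,ray,pt,cc,d in L:
        s=(pt-cc)@d; out=[]
        for e in (s.min(),s.max()): 
            r=ray(cc+e*d); out.append(np.linalg.lstsq(np.array([a,-r]).T,oo-p,rcond=None)[0][0])
        print(' tip',(p+a*max(out)).round(4),'seen length',(max(out)-min(out)).round(4),'blademid',(p+a*(max(out)-.055)).round(4))
    print('tcp',tcp.round(4),o['tcp_rot'].round(2),'q',o['q'].round(1),'t',o['time'])
E
python3 -c "
from h import *
blade(['s4','d4'])
print(delta([.517+.014*.34,.017+.014*.94,.20],[180,-48,70]))"
```

```text
s4 brass 447 c [0.5799 0.14   0.2054] slopes [0.003 0.021] z 0.2054 in 0.98
d4 brass 513 c [0.576  0.1384 0.2051] slopes [0.006 0.025] z 0.2051 in 0.99
axis [8.683e-01 4.960e-01 1.000e-04] elev 0.01 head 29.74 p [0.4766 0.0801 0.2036]
 tip [1.2764 0.5369 0.2037] seen length 0.0465 blademid [1.2286 0.5096 0.2037]
 tip [0.6358 0.171  0.2037] seen length 0.2124 blademid [0.588  0.1437 0.2037]
tcp [0.4767 0.0799 0.182 ] [-179.38  -47.28   30.04] q [ -5.3 -48.5 -47.5  49.9  25.7 154.2] t 6.95
(array([ 45. , -49.7,  18. ]), array([ 0.005 , -0.0139,  0.6894]))
```

Request:
step_arm([
  [0,[20,-10,15],[0,0,0.1]],
  [0,[35,-25,20],[0,0,0.24]],
  [0,[45,-40,20],[0,0,0.38]],
  [0,[50,-50,20],[0,0,0.52]],
  [0,[55,-58,20],[0,0,0.63]],
  [0,[60,-62,20],[0,0,0.698]],
  [0,[60,-62,20],[0,0,0.698]],
  [0,[60,-62,20],[0,0,0.698]],
])

```text
time: 7.75
ee_pos: [0.537, 0.0177, 0.2003]
tcp_rot: [-179.2, -47.2, 69.8]
wrist_force: [0.4, -0.4, -1.7]
opening: 0.0229
grasp_force: 99.1
```

```bash
python3 -c "
from h import *
o=bot.get_obs();print(o['q'],o['tcp_rot'])
print(delta([.519,.0234,.128],[180,-47.5,70]))"
```

```text
[-21.00217872  -1.54637921 -10.13751933  83.4495329   47.16828617
  87.9389781 ] [-179.22180899  -47.19706883   69.82792749]
(array([-18. ,   5.7, -72.3]), array([ 0.0018, -0.0105, -0.007 ]))
```

Request:
step_arm([
  [0,[-5,2,-15],[0,-0.005,0]],
  [0,[-10,4,-32],[0.002,-0.01,-0.007]],
  [0,[-15,6,-50],[0.002,-0.01,-0.007]],
  [0,[-18,6,-64],[0.002,-0.01,-0.007]],
  [0,[-18,6,-72],[0.002,-0.01,-0.007]],
  [0,[-18,6,-72],[0.002,-0.01,-0.007]],
  [0,[-18,6,-72],[0.002,-0.01,-0.007]],
])

```text
time: 8.45
ee_pos: [0.5188, 0.0241, 0.1295]
tcp_rot: [179.9, -47.5, 70.2]
wrist_force: [0.6, -0.1, -1.9]
opening: 0.0226
grasp_force: 99.2
```

Run:
```python
from h import *
a,_,_=snap('scene','s5');b,_,_=snap('side','d5')
cv2.imwrite('pics/c5.png',cv2.resize(np.hstack([a[140:360,250:450],b[150:370,200:400]])[:,:,::-1],None,fx=2,fy=2))
blade(['d5','s5'])
```

```text
d5 brass 500 c [0.5573 0.1339 0.153 ] slopes [-0.002  0.021] z 0.153 in 0.99
s5 brass 423 c [0.5605 0.1349 0.1535] slopes [0.022 0.016] z 0.1535 in 0.99
axis [0.3405 0.9399 0.0249] elev 1.43 head 70.08 p [0.519  0.0235 0.1484]
 tip [0.5641 0.1478 0.1517] seen length 0.1589 blademid [0.5454 0.0961 0.1503]
 tip [0.5821 0.1976 0.153 ] seen length 0.242 blademid [0.5634 0.1459 0.1516]
tcp [0.5189 0.024  0.1296] [179.84 -47.53  70.23] q [-21.2  -3.4 -19.9  74.8  47.5  88. ] t 8.55
```

View pics/c5.png

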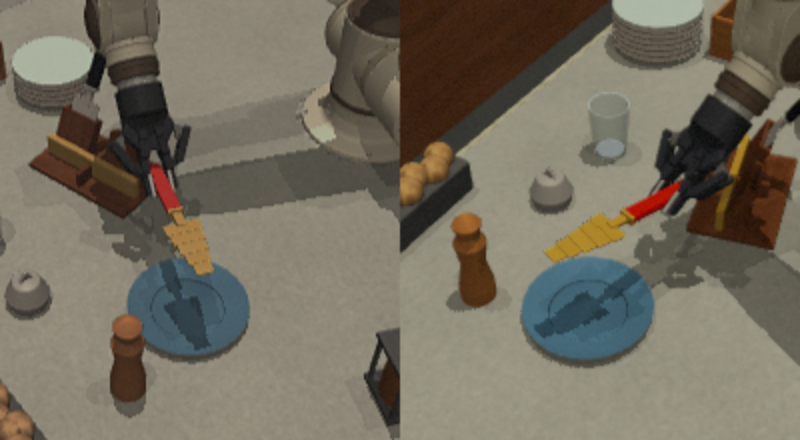

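Request:
step_arm([
  [0,[0,-2,1],[-0.02,0.007,0]],
  [0,[0,-2,1],[-0.02,0.007,0]],
  [0,[0,-2,1],[-0.02,0.007,0]],
  [0,[0,-2,1],[-0.02,0.007,0]],
  [0,[0,-2,1],[-0.02,0.007,0]],
  [0,[0,-2,1],[-0.02,0.007,0]],
])

```text
time: 9.15
ee_pos: [0.5184, 0.0221, 0.1296]
tcp_rot: [180.0, -46.3, 70.1]
wrist_force: [-0.5, 0.4, -2.5]
opening: 0.0229
grasp_force: 99.1
```

Run:
```python
from h import *
snap('scene','s6');snap('side','d6')
blade(['d6','s6']); o=bot.get_obs(); print(o['qd'].round(2),o['wrist_force'],o['grasp_force'])
```

```text
d6 brass 501 c [0.5568 0.1321 0.1504] slopes [-0.005  0.004] z 0.1503 in 0.98
s6 brass 430 c [0.5609 0.1337 0.1512] slopes [-0.003  0.01 ] z 0.1512 in 0.98
axis [0.3434 0.9392 0.0032] elev 0.18 head 69.91 p [0.5186 0.022  0.1481]
 tip [0.5584 0.1309 0.1485] seen length 0.1454 blademid [0.5395 0.0793 0.1483]
 tip [0.5817 0.1947 0.1487] seen length 0.2421 blademid [0.5628 0.143  0.1485]
tcp [0.5184 0.0221 0.1296] [179.95 -46.32  70.15] q [-21.   -3.5 -19.6  75.1  46.3  88.4] t 9.25
[ 0.11 -0.11  0.02  0.1   0.08  0.04] [ 0.0624335  -0.18570428 -2.60793838] 99.1349744796753
```

```bash
python3 -c "
from workcell import bot
print(bot.job_done())"
```

```text
the job is handed in; nothing more can be done
None
```

I handed the job in at about 9.3 s of the 35 s, with the red server held still in the gripper and its blade level to about 0.5°. The middle of the blade is about 1 mm off the blue plate's centre by camera and about 15 cm above the table; the last pictures I viewed showed the turner in its slot and nothing else moved, and joint 2 got within 0.1° of its limit but did not pass it.

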